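# Load a plunger into the spring slide and hold it in front of the viewing lens

## Robot

A 7-joint arm with a two-finger parallel gripper is mounted at the origin on the work surface. World frame = base frame: x ahead of the robot, y to its left, z up, the work surface at z = 0. Lengths are in mm, angles in rad, forces in N, time in s.
With the tool pointing down it reaches from about 400 to 875 mm from the base axis. Payload 4.4 kg.
Tool frame: the origin (TCP) lies on the centre line of the jaws, within the pads' length; the fingertips stand 25 mm ahead of it and the grasp point (between the pads) lies 6 mm ahead of it; x points along the fingers, y is the direction in which the jaws open and shut, and the axes are right-handed (so a half turn about x gives the same grasp; the last joint's range is limited). The gripper opens to 85 mm and grips with 20 to 120 N. Pads are 22 mm wide; open, the fingers measure 114 mm over their backs; the gripper's body (76 mm by 85 mm) begins 54 mm behind the grasp point. The pads swing forward as they close: fully open they stand 13 mm farther back than shut.
Start: joints at [-1.314, 0.628, 0.038, 1.517, -0.027, 0.996, -0.02], TCP at [206.172, 616.45, 256.313] pointing down, gripper open.
Joint ranges: [-3.06, 3.06], [-0.37, 2.12], [-1.25, 1.32], [0.18, 2.47], [-1.1, 4.24], [0.23, 1.98], [-2.94, 2.94]. Speed limits (rad/s): [2.57, 2.57, 3.14, 3.14, 3.14, 3.14, 3.14].

## Interface

Orientations are given as [roll, pitch, yaw] about the fixed x, y, z axes, in that order (R = Rz(yaw) Ry(pitch) Rx(roll)).
In Python, from cell import * gives the robot as it stands. The module is installed in compiled form; this text tells all that it offers.
- The arm moves only by the tool jog_arm, never from a script. Its argument "series" is a list of rows, each a list of 3 entries, a list of its own where there are three numbers: the turn, a rotation vector about the tool's x, y, z in degrees, then the shift along the tool's x, y, z in mm, then the gripper's target within -1 to 1 (shut at 1, half-way at 0, fully open at -1). In form: [[[rx, ry, rz], [dx, dy, dz], hand], ...]. A call has 1 to 8 rows; each row shifts and turns the commanded pose from where the row before left it, along the tool's axes as they then stand; what a row does not reach is not made up. A row lasts 1/8 s, in which the tool goes at most 62.5 mm and 10.7 degrees, less where a joint would pass 70% of its speed; a pose out of reach is approached as far as the arm can. A call is refused whole if a number of a shift passes 62.5 or a number of a turn 10.7, either way. A call with a gripper value outside its range is refused whole. The fingers move at their own pace and stop on an object; the grip force is fixed at half the most. Time passes only in rows, so rows that do not move let the fingers close. It gives the time, the measured TCP pose, the force and the opening at its end, in the units of the state.
- read_state(): the state, without advancing time (a new reading comes with each control period).
- get_image(name): name is "scene" or "top" or "wrist"; returns a dict with "img" (400x640x3 uint8, red, green, blue), "range_z" (400x640 float32, mm along the optical axis (not along the pixel's ray), 0 where there is no reading), "fovy" (degrees; the focal length in pixels is half the picture's height over the tangent of half this angle, whatever the lens; pixels are square), "cx", "cy" (the principal point, pixels), "cam_to_world" (4x4, takes a point from camera to world coordinates). Camera axes: x right, y up, looking along -z (the intrinsics and any distortion apply to the point x, -y, -z); pixel columns grow to the right and rows downward; lengths in mm; the calibration is good to about 2 mm. The wrist camera is an equidistant fisheye: a pixel r from the principal point sees the ray r / f radians off the axis. A picture is of the moment at which its call begins.
- finish_job(): hands the job in, once; it reports no verdict.
The state is a dict: "clock": time; "qpos": joint angles; "qd": joint speeds; "tau": joint torques, N m; "eef_pos": TCP position; "tool_rot": TCP orientation; "force": force on the tool from outside, world axes, zero at the start; "torque": the same for the moment, N m; "width": finger opening in mm.
Only numpy, scipy, OpenCV 4.12 (cv2) and the standard library are available. Lean on these libraries where they do the work, as an engineer would, in place of code of your own. Each camera call takes 0.05 s, during which the arm holds its last target. There are 200 camera calls.

## Task

Take the headed plunger out of the pocket tray, stand it in the pocket of the inspection stage's spring-return slide and let go of it. Then pull the slide out by its bar handle until its pointer stands in the gap between the two index ridges of the viewing head, and keep it there: finish while still holding the slide against its spring. Leave the plain pins in their pockets and do not disturb the small glass dish and the screwdriver that lie between tray and stage.

Things in the scene. Friction and masses are not known exactly. Their poses are not given: they have to be found in the camera images.
- plunger: The part to inspect: bare steel, upright, shank 12 mm diameter and 20 mm long, wider round head on top 18 mm diameter and 10 mm high; 30 mm tall, 20 to 35 g. The only part in the tray with a head. Origin: centre of its foot, z up. In the tray its foot is 8 mm down in a pocket, so the head lies 12 to 22 mm above the tray's top face; it lifts straight out.
- tray: Flat black plastic tray fixed to the bench, 100 mm (its x) by 150 mm (its y), 18 mm high, with 6 square pockets 15 mm wide and 8 mm deep: 2 along its x (45 mm apart), 3 along its y (48 mm apart). Origin: centre of its underside on the bench. It stands on the left or on the right of the bench, the stage on the other side.
- pin_a: Plain steel pin without a head, 12 mm diameter, 20 mm tall, standing in another pocket of the tray, 12 mm showing. Not to be taken. Origin: centre of its foot.
- pin_b: A second plain pin like pin_a, in another pocket.
- pin_c: A third plain pin like pin_a, in another pocket.
- stage: Inspection stage fixed to the bench: aluminium base plate 250 x 100 mm, 12 mm thick, two low dark guide rails (tops 22 mm high) and a rear stop block 38 mm high at its far end. Origin on the bench near its middle. The slide runs along its x; the handle is at the -x end (towards the robot, give or take 20 degrees) and is pulled to -x.
- nest (a point): Centre of the floor of the square pocket in the slide's block, 15 mm wide, 8 mm deep, open upward; this point is 26 mm above the bench, the pocket's mouth 34 mm. A seated plunger has its foot at this point and its head 12 to 22 mm above the mouth. Axes as the slide: x away from the handle.
- handle (a point): Middle of the bar handle's crossbar: dark round bar 10 mm diameter, 70 mm long across the pull (along y), axis 70 mm above the bench, on a 10 mm post at each end, 35 mm from the middle. Open for 35 mm below the bar. 140 mm nearer the pull end than the nest. Can be pinched from above, one finger before and one behind the bar. x points to the nest; pull to -x.
- pointer (a point): Tip of the slide's pointer, a thin dark fin 2 mm wide that sticks out sideways (-y) from the slide's block beside the nest, 43 mm from the slide's middle line, 30 mm above the bench. Axes as the slide.
- head: Viewing head clamped across the stage, its place along it varies; fixed. Horizontal black lens and white camera box on the +y side (58 to 132 mm from the middle line, 67 mm high); on the -y side an upright backlight panel 66 mm high, 70 to 82 mm off the middle line, with the index ridges before it. Nothing stands over the slide. Origin on the bench on the stage's middle line; axes as the stage.
- mark (a point): The mark: middle of the 10 mm gap between two upright dark index ridges (3 mm thick, tops 31 mm above the bench) on the -y side of the viewing head. Axes as the stage. The slide is at the mark when its pointer is level with this point along the stage's x. The pull needed (pointer minus mark along x, slide home) is 50 to 80 mm.
- slide_body (a joint): How far the steel spring slide (0.35 kg) is out from home, m: 0 home (the start) to 0.105; grows as it is pulled to the stage's -x. Spring: 2 N at home, 70 N/m more on the way out (6 to 8 N at the mark); let go, it runs back. The slide: a 50 x 50 mm block with the nest, top 34 mm above the bench; a tongue 40 mm wide, top 26 mm; the bar handle on a low crosspiece, top 30 mm.
- petri_small: Small open glass dish 68 mm diameter, 14 mm high, near the middle of the bench between tray and stage. Leave alone. Origin: centre of its underside.
- screwdriver: Small black-handled screwdriver 150 mm long lying about along x between tray and stage, near the robot. Leave alone.
Not all that is in view belongs to the job. Leave any blue or red look-alike of the head alone.

How it is judged:
By the outcome, as a careful person would: the job done as asked, in the order asked, and still so for the second after the job is handed in, while the arm keeps its last pose, push and grip.
It also fails if it takes over 58 s, if anything falls off the work surface, if the arm or the gripper's body presses on something with over 40 N, if the wrist force passes 120 N, or if a joint passes its speed limit or range.

## Working session

There is one attempt and no reset: what is moved stays moved. The work goes in short steps, Python scripts to look and compute and a tool call to move; the robot and the scene stay as the last step left them, time stands still between calls to the robot, and variables do not carry over. Pictures are saved under pics/ and viewed, about 8 in all and at most 12, crops included, and the job is handed in when it is done.

Besides the shell and the picture viewer there is one more tool, called by a JSON object that holds its "name" and its "arguments", one argument or row to a line. jog_arm: Moves the arm, as the interface text tells. Its arguments: {"type":"object","properties":{"series":{"type":"array"}},"required":["series"]}

```bash
mkdir -p pics; cat > h.py <<'E'
from cell import *
import numpy as np, cv2
def save(n,d,crop=None,s=1):
    im=d["img"][:,:,::-1]
    if crop: x0,y0,x1,y1=crop; im=im[y0:y1,x0:x1]
    cv2.imwrite(f"pics/{n}.png",cv2.resize(im,None,fx=s,fy=s,interpolation=cv2.INTER_CUBIC))
def ray(d,u,v,fish=False):
    f=200/np.tan(np.radians(d["fovy"])/2); x=(u-d["cx"]);y=(v-d["cy"])
    if fish:
        r=np.hypot(x,y)+1e-9; t=r/f; c=np.array([np.sin(t)*x/r,-np.sin(t)*y/r,-np.cos(t)])
    else: c=np.array([x/f,-y/f,-1])
    return c
def atz(d,u,v,z,fish=False):
    T=np.array(d["cam_to_world"]); w=T[:3,:3]@ray(d,u,v,fish); return T[:3,3]+w*(z-T[2,3])/w[2]
def dep(d,u,v,fish=False):
    T=np.array(d["cam_to_world"]); c=ray(d,u,v,fish); c=c/-c[2]*d["range_z"][int(v),int(u)]; return T[:3,:3]@c+T[:3,3]
E
python3 - <<'E'
from h import *
import pickle
D={n:get_image(n) for n in("top","scene")}
pickle.dump(D,open("d0.pkl","wb"))
for n in D: save(n+"0",D[n],s=1.25); print(n,D[n]["fovy"],D[n]["cx"],D[n]["cy"],np.round(D[n]["cam_to_world"],3).tolist())
s=read_state();print({k:np.round(s[k],3).tolist() for k in s})
E
```

```text
top 52.889653298951835 328.9815757661088 200.50241586226272 [[-0.009, 0.997, -0.08, 404.497], [-0.999, -0.012, -0.032, -99.001], [-0.033, 0.08, 0.996, 973.356], [0.0, 0.0, 0.0, 1.0]]
scene 50.4382427418653 316.6437855204425 195.88068788080446 [[-0.061, -0.602, 0.796, 1228.398], [0.998, -0.04, 0.046, -46.281], [0.004, 0.797, 0.604, 644.696], [0.0, 0.0, 0.0, 1.0]]
{'clock': 0.1, 'qpos': [-1.314, 0.629, 0.038, 1.518, -0.027, 0.996, -0.02], 'qd': [0.001, -0.002, 0.0, -0.004, 0.0, 0.002, -0.0], 'tau': [0.003, -56.453, 1.231, -19.397, 0.011, 0.005, 0.0], 'eef_pos': [205.981, 615.963, 255.468], 'tool_rot': [-1.583, 1.569, -1.905], 'force': [0.169, -0.285, 0.004], 'torque': [0.039, -0.04, 0.05], 'width': 85.629}
```

View pics/top0.png

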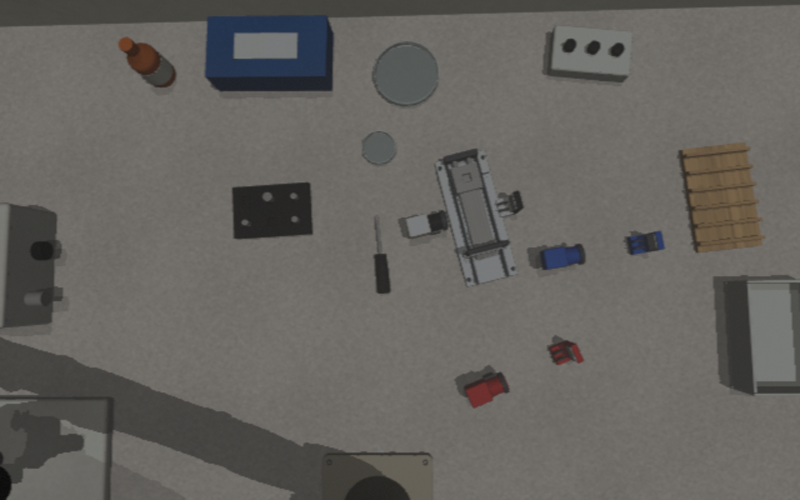

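The top view shows the tray at (272,210) on the left and the stage at (475,218) on the right. The dish is at (379,148) and the screwdriver at (381,258). The blue and red look-alikes of the head are at (563,257) and (487,389). Next I'll crop in close on the tray and the stage.

```bash
python3 - <<'E'
from h import *
import pickle
D=pickle.load(open("d0.pkl","rb"))
d=D["top"];im=d["img"][:,:,::-1]
a=cv2.resize(im[140:195,180:255],None,fx=5,fy=5,interpolation=cv2.INTER_CUBIC)
b=cv2.resize(im[112:232,318:428],None,fx=5,fy=5,interpolation=cv2.INTER_CUBIC)
o=np.zeros((600,375+550,3),np.uint8);o[:275,:375]=a;o[:,375:]=b
o=np.clip(o.astype(float)*1.8,0,255).astype(np.uint8)
o[280:555,:375]=np.clip(a.astype(float)*3,0,255)
cv2.imwrite("pics/crop1.png",o[:,:800])
E
```

```text
(no output)
```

View pics/crop1.png

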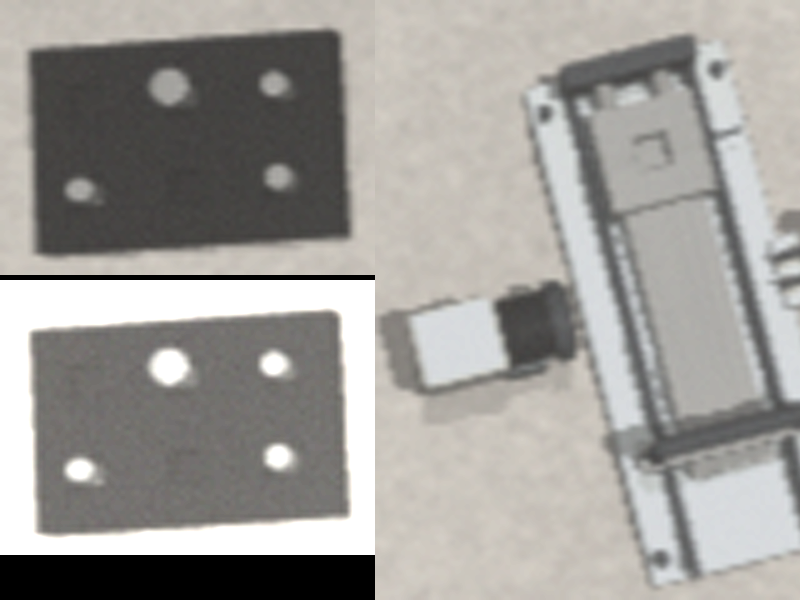

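Candidates in full-resolution top pixels are headed (213.4,157), which is the largest and brightest disc, and plain pins at (234.5,156.5), (195.6,177.5) and (235.5,175). I choose (213.4,157). The nest mouth is at about (373.2,141.4).

```bash
python3 - <<'E'
from h import *
import pickle
from scipy.spatial.transform import Rotation as R
D=pickle.load(open("d0.pkl","rb"))
d=D["top"]
p=lambda n,u,v,z:print(n,np.round(atz(d,u,v,z),1),"depth:",np.round(dep(d,round(u),round(v)),1))
p("plunger",213.4,157,40)
for n,u,v in(("a",234.5,156.5),("b",195.6,177.5),("c",235.5,175)):p(n,u,v,30)
c=lambda x,y:(180+(x+.5)/5-.5,140+(y+.5)/5-.5)
for x,y in((30,50),(340,30),(350,235),(38,255)):p("tc",*c(x,y),18)
c=lambda x,y:(318+(x-375+.5)/5-.5,112+(y+.5)/5-.5)
p("nest",*c(653,149),34)
p("hole1",*c(545,113),12);p("hole3",*c(716,68),12);p("hole2",*c(659,558),12)
p("bar L",*c(655,455),70)
s=read_state();print(R.from_euler("xyz",s["tool_rot"]).as_matrix().round(3))
cv2.imwrite("pics/crop2.png",np.clip(cv2.resize(d["img"][110:235,320:440,::-1],None,fx=4.8,fy=4.8,interpolation=cv2.INTER_CUBIC)*1.6,0,255))
E
```

```text
plunger [586.6 204.4  40. ] depth: [586.6 205.2  40.5]
a [589.  156.7  30. ] depth: [590.2 157.9  30.1]
b [539.6 250.   30. ] depth: [538.7 249.7  28. ]
c [544.3 153.8  30. ] depth: [544.8 153.6  26.5]
tc [610.3 280.3  18. ] depth: [609.8 280.3  15.6]
tc [617.6 128.1  18. ] depth: [621.  131.8  -1.7]
tc [517.4 122.6  18. ] depth: [518.9 126.5  -3.3]
tc [509.7 274.4  18. ] depth: [510.5 281.4   1.4]
nest [ 619.2 -174.7   34. ] depth: [ 622.3 -175.    25. ]
hole1 [ 642.9 -124.5   12. ] depth: [ 642.9 -125.5   13.7]
hole3 [ 663.6 -207.7   12. ] depth: [ 663.5 -207.9   14.1]
hole2 [ 426.6 -175.8   12. ] depth: [ 427.1 -174.8   12.7]
bar L [ 471.5 -170.2   70. ] depth: [ 470.3 -170.8   73.1]
[[-0.001  0.317  0.948]
 [-0.002  0.948 -0.317]
 [-1.    -0.002 -0.   ]][ WARN:0@0.158] global loadsave.cpp:1063 imwrite_ Unsupported depth image for selected encoder is fallbacked to CV_8U.
```

View pics/crop2.png

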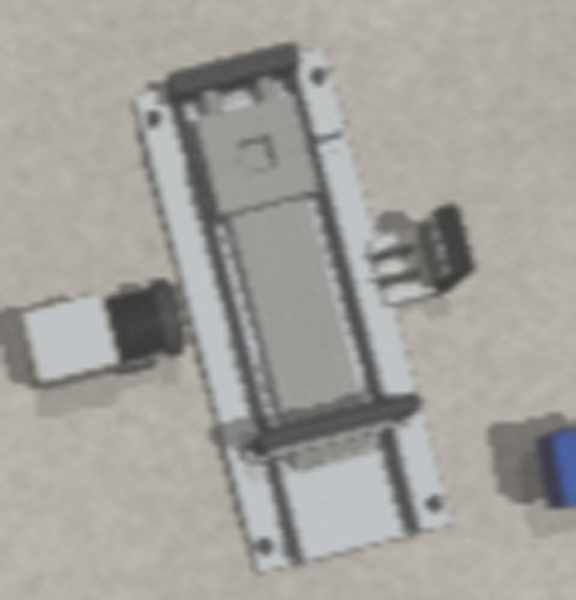

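Stage yaw is about 13.3° and the plunger is near (586.6,204.4), with its top at 40 mm. I'll turn the jaws to the stage's x axis and go above the plunger.

{"name": "jog_arm", "arguments": {
  "series": [
    [[9.7, 0, 0], [0, 0, 0], 0],
    [[9.7, 0, 0], [0, 0, 0], 0],
    [[9.7, 0, 0], [0, 0, 0], 0],
    [[9.7, 0, 0], [0, 0, 0], 0],
    [[9.7, 0, 0], [0, 0, 0], 0],
    [[9.7, 0, 0], [0, 0, 0], 0],
    [[0, 0, 0], [10, 27, 48], 0],
    [[0, 0, 0], [10, 27, 48], 0]
  ]
}}

```text
clock: 1.1
eef_pos: [281.3, 534.5, 235.6]
tool_rot: [0.104, 1.57, -1.233]
force: [0.8, -0.4, -0.4]
width: 43.0
```

{"name": "jog_arm", "arguments": {
  "series": [
    [[0, 0, 0], [10, 28, 49], 0],
    [[0, 0, 0], [10, 28, 49], 0],
    [[0, 0, 0], [10, 28, 49], 0],
    [[0, 0, 0], [10, 28, 49], 0],
    [[0, 0, 0], [10, 28, 49], 0],
    [[0, 0, 0], [10, 28, 49], 0],
    [[0, 0, 0], [10, 28, 49], 0],
    [[0, 0, 0], [0, 0, 0], 0]
  ]
}}

```text
clock: 2.1
eef_pos: [553.7, 240.2, 165.4]
tool_rot: [0.044, 1.566, -1.304]
force: [-0.2, 0.2, -0.6]
width: 43.0
```

```bash
cat >> h.py <<'E'
from scipy.spatial.transform import Rotation as R
def st():
    s=read_state(); M=R.from_euler("xyz",s["tool_rot"]).as_matrix(); return s,np.array(s["eef_pos"]),M
def rel(p,M,t): return np.round(M.T@(np.array(t)-p),1)
def show():
    s,p,M=st(); print("clk",s["clock"],"tcp",np.round(p,1),"F",np.round(s["force"],1),"w",round(s["width"],1),"yawY",np.degrees(np.arctan2(M[1,1],M[0,1])).round(2),"M",M.round(3).tolist())
    return s,p,M
E
python3 - <<'E'
from h import *
import pickle
d=get_image("wrist");pickle.dump(d,open("w1.pkl","wb"));save("w1",d,s=1.25)
s,p,M=show();print(d["fovy"],d["cx"],d["cy"],np.round(d["cam_to_world"],3).tolist())
print("to plunger (tool)",rel(p,M,[586.6,204.4,47]))
E
```

```text
clk 2.15 tcp [551.6 243.8 165.6] F [0.2 0.7 0.3] w 42.6 yawY 13.0 M [[-0.001, 0.974, 0.225], [-0.002, 0.225, -0.974], [-1.0, -0.001, 0.001]]
65.70646984690485 315.78951569076315 200.53649143399045 [[0.975, -0.208, -0.073, 535.764], [0.221, 0.923, 0.316, 320.546], [0.002, -0.324, 0.946, 282.658], [0.0, 0.0, 0.0, 1.0]]
to plunger (tool) [118.6  25.4  46.1]
```

View pics/w1.png

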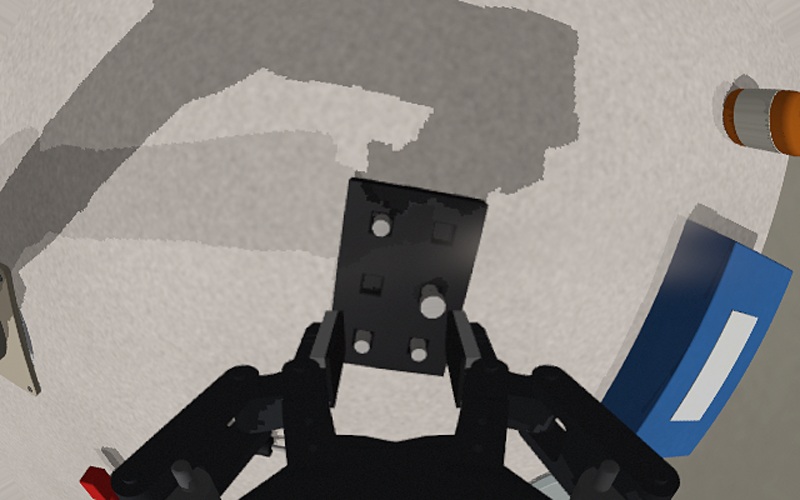

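The wrist view shows the headed plunger at about (432,306) in the 1.25x picture, clearly wider than the pins at (380,227), (362,344) and (418,350).

```bash
python3 - <<'E'
from h import *
import pickle
d=pickle.load(open("w1.pkl","rb"));s,p,M=st()
q=lambda x,y:((x+.5)/1.25-.5,(y+.5)/1.25-.5)
for n,x,y,z in(("pl",432,305,40),("a",362,344,30),("b",380,227,30),("c",418,350,30)):
  print(n,atz(d,*q(x,y),z,True).round(1),d["range_z"][int(q(x,y)[1]),int(q(x,y)[0])],dep(d,*q(x,y),True).round(1))
print(rel(p,M,atz(d,*q(432,305),40,True)))
E
```

```text
pl [588.9 206.   40. ] 268.17322 [588.6 206.6  41.3]
a [547.3 156.6  30. ] 291.21008 [547.3 156.9  30.4]
b [541.7 250.6  30. ] 262.61148 [541.8 250.3  29. ]
c [590.8 160.8  30. ] 291.79672 [590.4 161.7  31.5]
[125.6  28.   45. ]
```

{"name": "jog_arm", "arguments": {
  "series": [
    [[0, 0, 0], [20, 9, 15], 0],
    [[0, 0, 0], [20, 9, 15], 0],
    [[0, 0, 0], [20, 9, 15], 0],
    [[0, 0, 0], [20, 0, 0], 0],
    [[0, 0, 0], [0, 0, 0], 0],
    [[0, 0, 0], [0, 0, 0], 0]
  ]
}}

```text
clock: 2.9
eef_pos: [586.8, 210.1, 86.4]
tool_rot: [-3.128, 1.57, 1.818]
force: [0.5, 0.4, -0.8]
width: 42.8
```

```bash
python3 - <<'E'
from h import *
import pickle
d=get_image("wrist");pickle.dump(d,open("w2.pkl","wb"));save("w2",d,crop=(220,180,460,360),s=3.33)
s,p,M=show()
T=np.array(d["cam_to_world"])
f=200/np.tan(np.radians(d["fovy"])/2)
def proj(P):
    c=T[:3,:3].T@(np.array(P)-T[:3,3]); v=np.array([c[0],-c[1]]);r=np.linalg.norm(v);t=np.arctan2(r,-c[2]);return np.array([d["cx"],d["cy"]])+v/r*f*t
for P in([588.9,206,40],[586.6,204.4,40]):
  u=proj(P);print(u.round(1),((u-[220,180]+.5)*3.33-.5).round(0))
for x in (0,6,25): u=proj(p+M@[x,0,0]);print("tool",x,u.round(1),((u-[220,180]+.5)*3.33-.5).round(0))
E
```

```text
clk 2.95 tcp [587.2 210.1  86.8] F [0.2 0.3 0.1] w 42.3 yawY 13.37 M [[0.001, 0.973, 0.231], [0.001, 0.231, -0.973], [-1.0, 0.001, -0.001]]
[316.7 249.7] [323. 233.]
[312.3 251.2] [309. 238.]
tool 0 [315.5 288.5] [319. 363.]
tool 6 [315.5 281.3] [319. 339.]
tool 25 [315.5 261.4] [319. 272.]
```

View pics/w2.png

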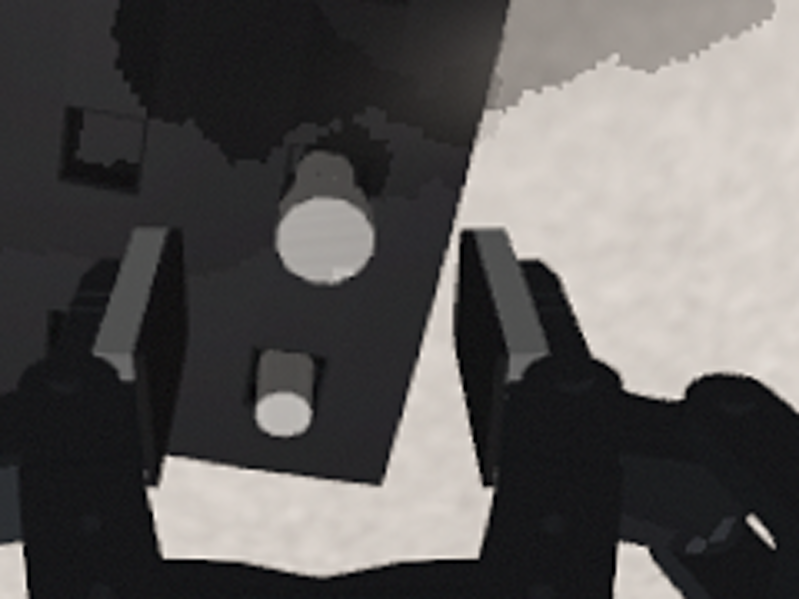

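The head is centred at (325,240) in the crop, which in tool terms is about +1 mm in y and +5.5 mm in z from the TCP. The fingers straddle it, so I'll descend and grip.

{"name": "jog_arm", "arguments": {
  "series": [
    [[0, 0, 0], [5, 1, 5.5], 0],
    [[0, 0, 0], [15, 0, 0], 0],
    [[0, 0, 0], [15, 0, 0], 0],
    [[0, 0, 0], [5, 0, 0], 0],
    [[0, 0, 0], [0, 0, 0], 0],
    [[0, 0, 0], [0, 0, 0], 1],
    [[0, 0, 0], [0, 0, 0], 1],
    [[0, 0, 0], [0, 0, 0], 1]
  ]
}}

```text
clock: 3.95
eef_pos: [589.8, 204.2, 46.9]
tool_rot: [1.685, 1.57, 0.346]
force: [-0.0, -0.8, 1.9]
width: 13.7
```

{"name": "jog_arm", "arguments": {
  "series": [
    [[0, 0, 0], [0, 0, 0], 1],
    [[0, 0, 0], [0, 0, 0], 1]
  ]
}}

```text
clock: 4.2
eef_pos: [589.8, 204.2, 46.8]
tool_rot: [1.726, 1.57, 0.387]
force: [-0.3, 0.3, 4.3]
width: 13.3
```

The width is 13.3 mm where 18 was expected, so I'll look.

```bash
python3 - <<'E'
from h import *
import pickle
d=get_image("wrist");pickle.dump(d,open("w3.pkl","wb"));save("w3",d,crop=(220,180,460,360),s=3.33)
show()
E
```

```text
clk 4.25 tcp [589.8 204.2  46.8] F [-0.2  0.8  5. ] w 14.0 yawY 13.3 M [[0.001, 0.973, 0.23], [0.0, 0.23, -0.973], [-1.0, 0.001, -0.0]]
```

View pics/w3.png

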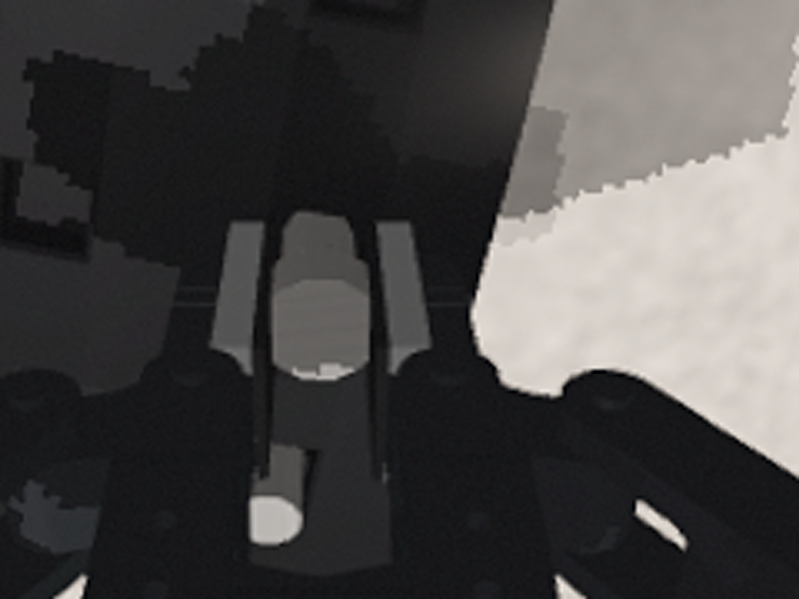

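The head sits between the pads, centred at (321,329) in the crop, with the shank hanging below. I'll lift it.

{"name": "jog_arm", "arguments": {
  "series": [
    [[0, 0, 0], [-5, 0, 0], 1],
    [[0, 0, 0], [-10, 0, 0], 1],
    [[0, 0, 0], [-20, 0, 0], 1],
    [[0, 0, 0], [-25, 0, 0], 1],
    [[0, 0, 0], [-20, 0, 0], 1],
    [[0, 0, 0], [0, 0, 0], 1],
    [[0, 0, 0], [0, 0, 0], 1]
  ]
}}

```text
clock: 5.12
eef_pos: [589.0, 204.1, 126.3]
tool_rot: [-1.898, 1.57, 3.047]
force: [-0.2, 0.9, -0.9]
width: 13.9
```

```bash
python3 - <<'E'
from h import *
import pickle
q=lambda x,y:(220+(x+.5)/3.33-.5,180+(y+.5)/3.33-.5)
d=pickle.load(open("w3.pkl","rb"))
p=np.array([589.8,204.2,46.8]);M=np.array([[0.001, 0.973, 0.23], [0.0, 0.23, -0.973], [-1.0, 0.001, -0.0]])
print("w3 head rel tool",rel(p,M,atz(d,*q(321,329),40,True)))
d=get_image("wrist");pickle.dump(d,open("w4.pkl","wb"));save("w4",d,crop=(220,180,460,360),s=3.33)
s,p,M=show()
print("w4 guess",rel(p,M,atz(d,*q(321,329),p[2]-6.8,True)))
n=[619.2,-174.7];print("nest rel",rel(p,M,[*n,34+60]))
dd=pickle.load(open("d0.pkl","rb"))["top"]
c=lambda x,y:(320+(x+.5)/4.8-.5,110+(y+.5)/4.8-.5)
for n,x,y,z in(("nest",256,153,34),("barL",258,446,70),("barR",415,403,70),("r1",390,252,31),("r2",398,277,31),("ptr",338,134,30),("ptr0",320,138,30)):print(n,atz(dd,*c(x,y),z).round(1))
E
```

```text
w3 head rel tool [ 6.8  0.5 -0.8]
clk 5.175 tcp [588.8 204.  125.8] F [-0.8  0.1 -1. ] w 13.9 yawY 13.31 M [[-0.001, 0.973, 0.23], [-0.0, 0.23, -0.973], [-1.0, -0.001, 0.0]]
w4 guess [ 6.8  0.8 -0.5]
nest rel [ 31.9 -57.5 375.5]
nest [ 619.  -174.1   34. ]
barL [ 471.7 -169.6   70. ]
barR [ 491.  -243.2   70. ]
r1 [ 569.3 -239.    31. ]
r2 [ 556.8 -242.6   31. ]
ptr [ 628.8 -215.    30. ]
ptr0 [ 627.  -206.1   30. ]
```

View pics/w4.png

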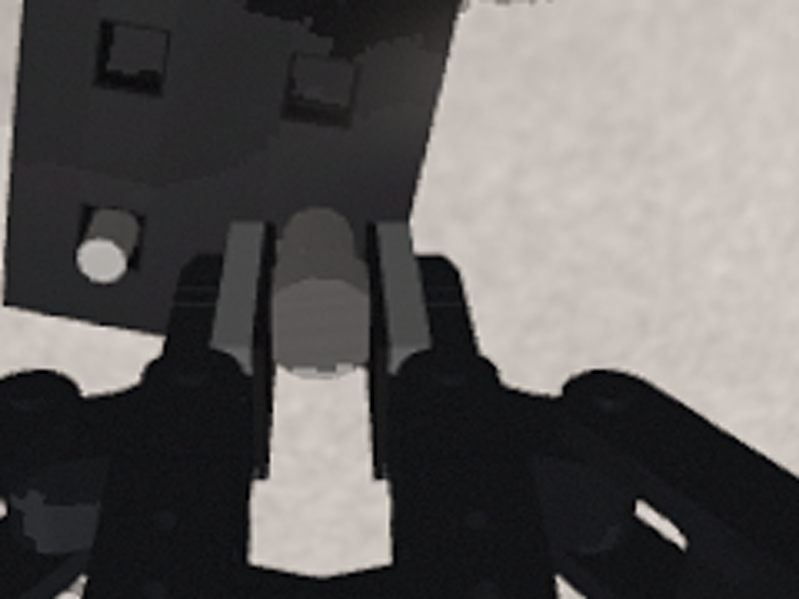

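The plunger is held upright: head at (321,329), shank hanging below. I'll move to a hover about 35 mm short of the nest and measure the nest with the wrist camera.

{"name": "jog_arm", "arguments": {
  "series": [
    [[0, 0, 0], [0, -4, 25], 1],
    [[0, 0, 0], [0, -8, 45], 1],
    [[0, 0, 0], [0, -8, 50], 1],
    [[0, 0, 0], [0, -8, 50], 1],
    [[0, 0, 0], [0, -8, 50], 1],
    [[0, 0, 0], [0, -8, 50], 1],
    [[0, 0, 0], [0, -8, 45], 1],
    [[0, 0, 0], [0, -4, 25], 1]
  ]
}}

```text
clock: 6.18
eef_pos: [612.0, -143.5, 125.3]
tool_rot: [-1.208, 1.568, -2.551]
force: [-0.3, 0.8, -0.1]
width: 13.7
```

{"name": "jog_arm", "arguments": {
  "series": [
    [[0, 0, 0], [10, 0, 0], 1],
    [[0, 0, 0], [0, 0, 0], 1],
    [[0, 0, 0], [0, 0, 0], 1]
  ]
}}

```text
clock: 6.55
eef_pos: [613.0, -137.4, 115.7]
tool_rot: [-2.698, 1.569, 2.249]
force: [-0.8, 0.5, -0.3]
width: 13.8
```

```bash
python3 - <<'E'
from h import *
import pickle
d=get_image("wrist");d["st"]=[np.array(x) for x in show()[1:]];pickle.dump(d,open("w5.pkl","wb"));save("w5",d,crop=(160,100,480,340),s=2.5)
p,M=d["st"];print("nest(top,corr) rel",rel(p,M,[621,-174,34]))
E
```

```text
clk 6.6 tcp [ 613.2 -137.7  116. ] F [ 0.2  0.4 -0. ] w 13.6 yawY 13.44 M [[-0.0, 0.973, 0.232], [0.001, 0.232, -0.973], [-1.0, -0.0, -0.001]]
nest(top,corr) rel [82.  -0.9 37.2]
```

View pics/w5.png

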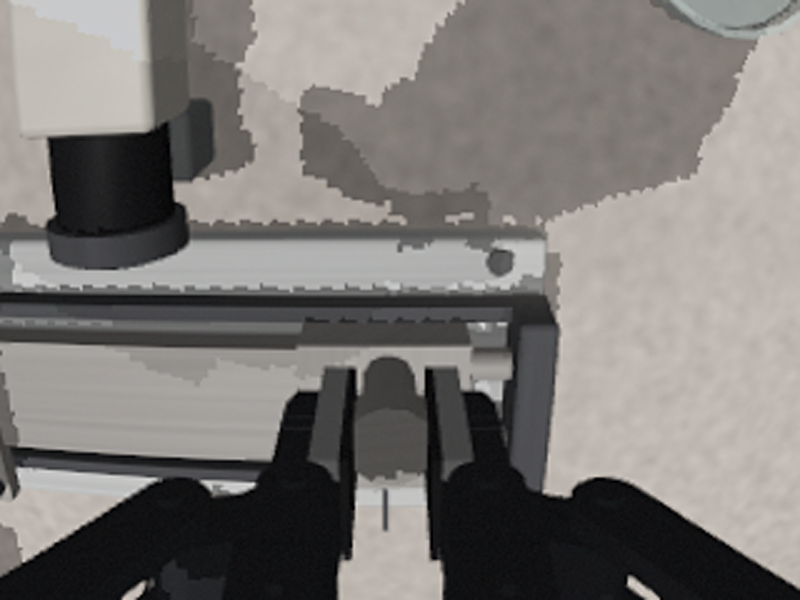

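In this view, image-down is the tool's +z, so the nest is hidden behind the gripper. The pointer fin shows at (386,510). I'll hover on the far side so the nest comes into view.

{"name": "jog_arm", "arguments": {
  "series": [
    [[0, 0, 0], [0, 0, 25], 1],
    [[0, 0, 0], [0, 0, 35], 1],
    [[0, 0, 0], [0, 0, 15], 1],
    [[0, 0, 0], [0, 0, 0], 1],
    [[0, 0, 0], [0, 0, 0], 1]
  ]
}}

```text
clock: 7.22
eef_pos: [630.3, -210.3, 116.1]
tool_rot: [-3.052, 1.569, 1.894]
force: [-0.0, -0.3, -0.2]
width: 13.8
```

```bash
python3 - <<'E'
from h import *
import pickle
d=get_image("wrist");d["st"]=[np.array(x) for x in show()[1:]];pickle.dump(d,open("w6.pkl","wb"));save("w6",d,crop=(160,100,480,340),s=2.5)
p,M=d["st"];print("nest(top,corr) rel",rel(p,M,[621,-174,34]))
E
```

```text
clk 7.275 tcp [ 630.4 -210.3  116.1] F [ 0.5  0.5 -0.1] w 13.8 yawY 13.43 M [[-0.001, 0.973, 0.232], [0.002, 0.232, -0.973], [-1.0, -0.0, -0.002]]
nest(top,corr) rel [ 82.2  -0.7 -37.3]
```

View pics/w6.png

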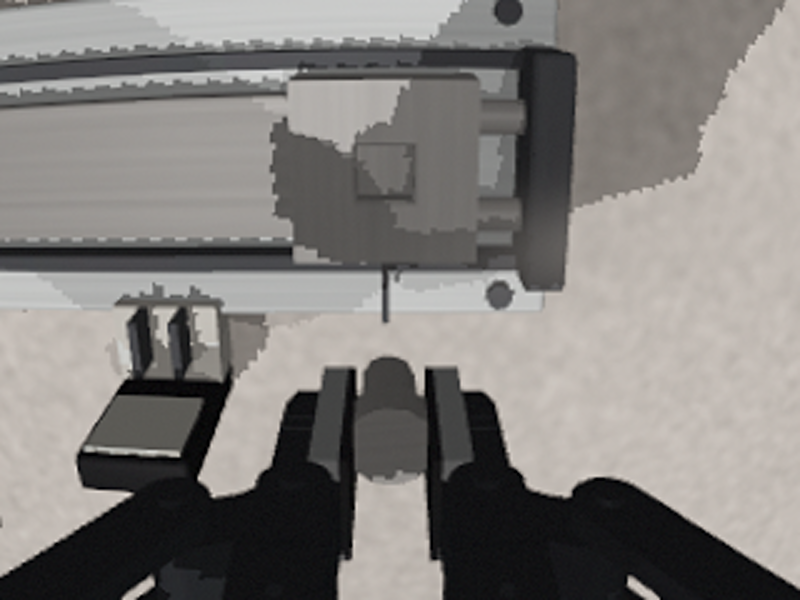

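This is a clear view. The nest mouth spans (356,143) to (414,198), centre (385,170). The pointer fin is at x=386 with its tip at y=320. The index ridges are near (138,340) and (179,340).

```bash
python3 - <<'E'
from h import *
import pickle
d=pickle.load(open("w6.pkl","rb"));p,M=d["st"]
q=lambda x,y:(160+(x+.5)/2.5-.5,100+(y+.5)/2.5-.5)
def t(n,x,y,z):
  w=atz(d,*q(x,y),z,True);print(n,w.round(1),"tool",rel(p,M,w))
for n,x,y in(("n",385,170),("n1",356,143),("n2",414,143),("n3",414,199),("n4",356,199)):t(n,x,y,34)
t("blkL",289,170,34);t("blkR",479,170,34);t("blkT",385,80,34);t("blkB",385,266,34)
t("ptr",386,318,30)
t("head(in hand)",391,440,p[2]-6.8)
im=d["img"][210:260,195:270,::-1]
cv2.imwrite("pics/w6b.png",cv2.resize(im,None,fx=10,fy=10,interpolation=cv2.INTER_CUBIC))
E
```

```text
n [ 620.8 -174.2   34. ] tool [ 82.2  -0.9 -37.2]
n1 [ 611.8 -168.9   34. ] tool [ 82.2  -8.5 -44.5]
n2 [ 626.5 -165.4   34. ] tool [ 82.2   6.7 -44.5]
n3 [ 630.2 -180.1   34. ] tool [ 82.2   6.8 -29.3]
n4 [ 615.1 -183.7   34. ] tool [ 82.2  -8.6 -29.3]
blkL [ 596. -180.   34.] tool [ 82.2 -26.4 -37.4]
blkR [ 645.  -168.3   34. ] tool [ 82.2  24.  -37.3]
blkT [ 615.3 -151.    34. ] tool [ 82.3  -0.8 -61.1]
blkB [ 627.  -200.3   34. ] tool [ 82.2  -0.9 -10.3]
ptr [ 631.2 -217.1   30. ] tool [86.1 -0.7  6.9]
head(in hand) [ 630.3 -207.9  109.3] tool [ 6.8  0.5 -2.4]
```

View pics/w6b.png

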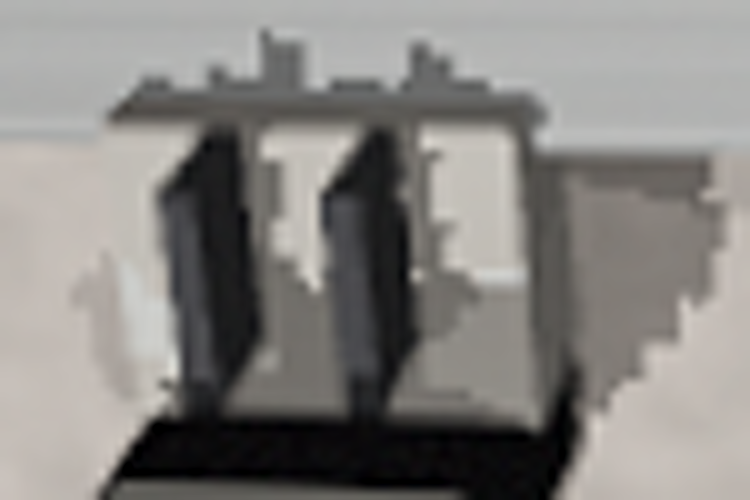

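```bash
python3 - <<'E'
from h import *
import pickle
d=pickle.load(open("w6.pkl","rb"));p,M=d["st"]
T=np.array(d["cam_to_world"]);f=200/np.tan(np.radians(d["fovy"])/2)
def proj(P):
    c=T[:3,:3].T@(np.array(P)-T[:3,3]); v=np.array([c[0],-c[1]]);r=np.linalg.norm(v);t=np.arctan2(r,-c[2]);u=np.array([d["cx"],d["cy"]])+v/r*f*t
    return ((u-[160,100]+.5)*2.5-.5).round(0)
for a in((6.8,.6,-9.7),(6.8,.6,8.3),(16.8,.6,-9.7),(36.8,.6,-6.7),(36.8,6.6,-.7),(36.8,-5.4,-.7)): print(a,proj(p+M@a))
q=lambda x,y:(195+(x+.5)/10-.5,210+(y+.5)/10-.5)
r=[rel(p,M,atz(d,*q(x,y),31,True)) for x,y in((180,200),(200,400),(190,300),(344,200),(366,400),(355,300))];print(r)
E
```

```text
(6.8, 0.6, -9.7) [391. 407.]
(6.8, 0.6, 8.3) [391. 485.]
(16.8, 0.6, -9.7) [391. 381.]
(36.8, 0.6, -6.7) [391. 351.]
(36.8, 6.6, -0.7) [418. 374.]
(36.8, -5.4, -0.7) [364. 374.]
[array([ 85.1, -76.3,   9.3]), array([ 85.1, -77. ,  26.1]), array([ 85.1, -76.6,  17.6]), array([ 85.1, -63.4,   9.1]), array([ 85.1, -63.5,  25.7]), array([ 85.1, -63.4,  17.3])]
```

In tool axes the nest lies at dy −1.2, dz −36.7 from the plunger. The ridge spacing measures 13.2 mm, as it should, and the pull needed is about 69.3 mm. Now I'll go over the nest and descend.

{"name": "jog_arm", "arguments": {
  "series": [
    [[0, 0, 0], [0, -0.6, -15], 1],
    [[0, 0, 0], [0, -0.6, -15], 1],
    [[0, 0, 0], [0, 0, -6.7], 1],
    [[0, 0, 0], [15, 0, 0], 1],
    [[0, 0, 0], [15, 0, 0], 1],
    [[0, 0, 0], [10, 0, 0], 1],
    [[0, 0, 0], [0, 0, 0], 1],
    [[0, 0, 0], [0, 0, 0], 1]
  ]
}}

```text
clock: 8.28
eef_pos: [620.9, -177.7, 76.3]
tool_rot: [0.748, 1.57, -0.591]
force: [-0.9, 0.1, -0.6]
width: 13.9
```

```bash
python3 - <<'E'
from h import *
import pickle
d=get_image("wrist");d["st"]=[np.array(x) for x in show()[1:]];pickle.dump(d,open("w7.pkl","wb"));save("w7",d,crop=(240,160,400,280),s=5)
p,M=d["st"];print("nest rel to foot",rel(p,M,[620.8,-174,34])-[36.8,.1,.1])
E
```

```text
clk 8.325 tcp [ 621.1 -177.6   76.6] F [-0.1  0.3  0.4] w 14.0 yawY 13.29 M [[0.001, 0.973, 0.23], [-0.0, 0.23, -0.973], [-1.0, 0.001, 0.0]]
nest rel to foot [ 5.8  0.5 -3.7]
```

View pics/w7.png

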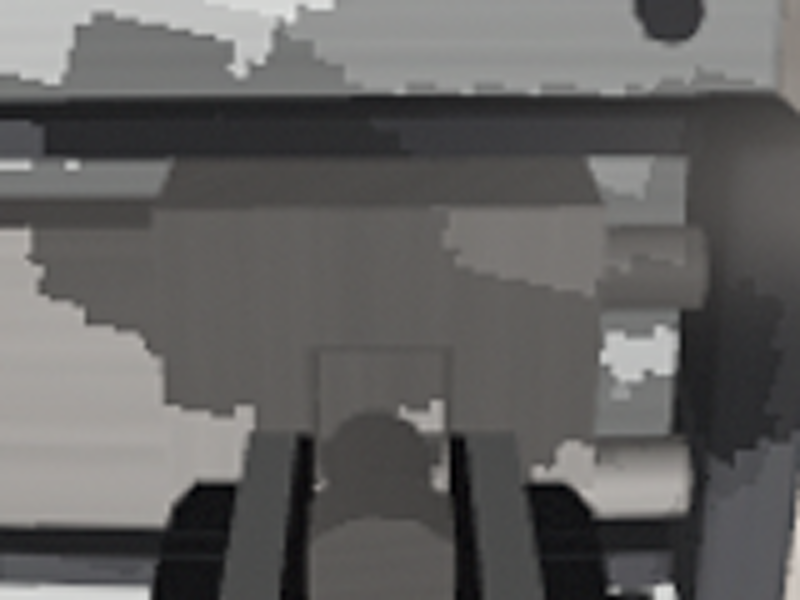

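The pocket spans x 316–451 with its top edge at y=347. The shank spans x 322–437 and still stands about 3.5 mm too far in +z, which agrees with the pose readout. I'll correct that first. I have used 11 pictures.

{"name": "jog_arm", "arguments": {
  "series": [
    [[0, 0, 0], [0, 0.5, -3.6], 1],
    [[0, 0, 0], [0, 0, 0], 1],
    [[0, 0, 0], [0, 0, 0], 1]
  ]
}}

```text
clock: 8.7
eef_pos: [620.5, -173.5, 76.5]
tool_rot: [1.115, 1.57, -0.223]
force: [0.3, 0.3, -0.1]
width: 13.8
```

```bash
python3 - <<'E'
from h import *
s,p,M=show()
print("nest rel to foot",rel(p,M,[620.8,-174,34])-[36.8,.1,.1])
E
```

```text
clk 8.7 tcp [ 620.5 -173.5   76.5] F [ 0.3  0.3 -0.1] w 13.8 yawY 13.32 M [[0.0, 0.973, 0.23], [-0.0, 0.23, -0.973], [-1.0, 0.0, 0.0]]
nest rel to foot [5.7 0.  0.4]
```

{"name": "jog_arm", "arguments": {
  "series": [
    [[0, 0, 0], [3, 0, 0], 1],
    [[0, 0, 0], [3, 0, 0], 1],
    [[0, 0, 0], [2, 0, 0], 1],
    [[0, 0, 0], [0, 0, 0], 1]
  ]
}}

```text
clock: 9.2
eef_pos: [620.3, -173.9, 68.0]
tool_rot: [-1.334, 1.57, -2.672]
force: [0.6, -0.8, 0.4]
width: 13.9
```

{"name": "jog_arm", "arguments": {
  "series": [
    [[0, 0, 0], [2, 0, 0], 1],
    [[0, 0, 0], [1.5, 0, 0], 1],
    [[0, 0, 0], [1, 0, 0], 1],
    [[0, 0, 0], [0, 0, 0], 1]
  ]
}}

```text
clock: 9.7
eef_pos: [620.5, -173.8, 63.8]
tool_rot: [0.348, 1.571, -0.991]
force: [0.6, -1.5, -0.1]
width: 13.7
```

{"name": "jog_arm", "arguments": {
  "series": [
    [[0, 0, 0], [0.7, 0, 0], 1],
    [[0, 0, 0], [0, 0, 0], 1]
  ]
}}

```text
clock: 9.95
eef_pos: [620.5, -173.8, 63.1]
tool_rot: [0.59, 1.57, -0.749]
force: [0.3, -0.6, -0.1]
width: 14.2
```

{"name": "jog_arm", "arguments": {
  "series": [
    [[0, 0, 0], [0.5, 0, 0], 1],
    [[0, 0, 0], [0, 0, 0], 0.5],
    [[0, 0, 0], [0, 0, 0], 0.3],
    [[0, 0, 0], [0, 0, 0], 0],
    [[0, 0, 0], [0, 0, 0], 0],
    [[0, 0, 0], [0, 0, 0], 0],
    [[0, 0, 0], [-15, 0, 0], 0],
    [[0, 0, 0], [-30, 0, 0], 0]
  ]
}}

```text
clock: 10.95
eef_pos: [619.6, -173.4, 107.8]
tool_rot: [-2.066, 1.569, 2.878]
force: [0.4, -0.2, -0.4]
width: 42.6
```

{"name": "jog_arm", "arguments": {
  "series": [
    [[0, 0, 0], [-30, 0, 0], 0],
    [[0, 0, 0], [-10, 0, 0], 0],
    [[0, 0, 0], [0, 0, 0], 0],
    [[0, 0, 0], [0, 0, 0], 0]
  ]
}}

```text
clock: 11.45
eef_pos: [619.6, -173.3, 146.5]
tool_rot: [-2.097, 1.569, 2.848]
force: [-0.3, 0.1, -0.1]
width: 42.9
```

```bash
python3 - <<'E'
from h import *
import pickle
D={n:get_image(n) for n in("top","wrist","scene")};s,p,M=show()
pickle.dump((D,p,M),open("a.pkl","wb"))
d=D["scene"];T=np.array(d["cam_to_world"])
H,W=d["range_z"].shape
# points above 37mm near the nest, from scene and wrist cameras
for n in("scene","top","wrist"):
  d=D[n];T=np.array(d["cam_to_world"]);P=[]
  for v in range(H):
    for u in range(W):
      if d["range_z"][v,u]>0:
        w=dep(d,u,v,n=="wrist")
        if abs(w[0]-620)<25 and abs(w[1]+174)<18 and 38<w[2]<75:P.append(w)
  P=np.array(P)
  if len(P):
    print(n,len(P),"zmax",np.percentile(P[:,2],[50,95,99]).round(1),"top mean",P[P[:,2]>52].mean(0).round(1),"span",P[P[:,2]>52].min(0).round(1),P[P[:,2]>52].max(0).round(1))
s,e=np.array([620.8,-174.1]),np.radians(13.35)
ax=np.array([np.cos(e),np.sin(e)])
h=s-140*ax;print("handle from nest",h,rel(p,M,[*h,70]))
dd=D["wrist"];save("w8",dd,s=1.25)
E
```

```text
clk 11.6 tcp [ 619.8 -173.4  146.4] F [ 1.2  0.4 -0.7] w 42.8 yawY 13.3 M [[-0.002, 0.973, 0.23], [0.001, 0.23, -0.973], [-1.0, -0.002, -0.001]]
scene 86 zmax [55.4 57.8 58.5] top mean [ 621.5 -173.8   56.2] span [ 611.3 -182.4   52.1] [ 629.4 -165.3   59.7]
wrist 527 zmax [55.9 57.  57.3] top mean [ 620.4 -173.1   55.9] span [ 611.7 -182.3   52. ] [ 629.5 -164.5   57.7]
handle from nest [ 484.58311556 -206.42584716] [  76.7 -139.     1.1]
```

Depth shows the plunger's top at 56 mm and its centre at (620.5,−173.4), so it is seated. Next I'll locate the handle bar from depth.

```bash
python3 - <<'E'
from h import *
import pickle
D,p,M=pickle.load(open("a.pkl","rb"));D0=pickle.load(open("d0.pkl","rb"))
e=np.radians(13.3);ax=np.array([np.cos(e),np.sin(e)]);ay=np.array([-ax[1],ax[0]])
for n,d in(("top0",D0["top"]),("scene0",D0["scene"]),("wrist",D["wrist"])):
  P=[dep(d,u,v,n=="wrist") for v in range(400) for u in range(640) if d["range_z"][v,u]>0]
  P=np.array(P);k=(abs(P[:,0]-484)<40)&(abs(P[:,1]+206)<60)&(P[:,2]>66)&(P[:,2]<85)
  P=P[k]
  if len(P)<5: print(n,len(P));continue
  c=P.mean(0);u,s,vt=np.linalg.svd(P[:,:2]-c[:2]);a=vt[0]*np.sign(vt[0][1])
  rx=(P[:,:2]-np.array([620.5,-173.7]))@np.c_[ax,ay]
  print(n,len(P),"mean",c.round(1),"bar dir -> yaw",(np.degrees(np.arctan2(a[1],a[0]))-90).round(1),"rel nest x",np.median(rx[:,0]).round(1),np.percentile(rx[:,0],[5,95]).round(1),"y",rx[:,1].min().round(1),rx[:,1].max().round(1),"zmax",P[:,2].max().round(1))
E
```

```text
top0 155 mean [ 482.4 -206.    73.2] bar dir -> yaw 13.8 rel nest x -141.8 [-146.1 -137.2] y -38.0 39.0 zmax 77.2
scene0 164 mean [ 486.9 -207.    73.1] bar dir -> yaw 13.6 rel nest x -137.4 [-141.7 -134.4] y -41.2 36.8 zmax 77.8
wrist 1185 mean [ 486.2 -204.3   72.9] bar dir -> yaw 13.6 rel nest x -137.2 [-142.3 -134.7] y -41.4 38.0 zmax 76.3
```

{"name": "jog_arm", "arguments": {
  "series": [
    [[0, 0, 0], [0, -20, 0], 0],
    [[0, 0, 0], [0, -35, 0], 0],
    [[0, 0, 0], [0, -40, 0], 0],
    [[0, 0, 0], [0, -30, 0], 0],
    [[0, 0, 0], [0, -14, 0], 0],
    [[0, 0, 0], [0, 0, 0], 0],
    [[0, 0, 0], [0, 0, 0], 0]
  ]
}}

```text
clock: 12.48
eef_pos: [486.8, -205.2, 147.6]
tool_rot: [1.301, 1.569, -0.036]
force: [-0.1, -0.3, 1.1]
width: 42.7
```

```bash
python3 - <<'E'
from h import *
s,p,M=show();print(rel(p,M,[485,-206,76]))
E
```

```text
clk 12.475 tcp [ 486.8 -205.2  147.6] F [-0.1 -0.3  1.1] w 42.7 yawY 13.37 M [[0.002, 0.973, 0.231], [-0.0, 0.231, -0.973], [-1.0, 0.002, 0.0]]
[71.6 -2.1  0.3]
```

{"name": "jog_arm", "arguments": {
  "series": [
    [[0, 0, 0], [15, -2, 0], 0],
    [[0, 0, 0], [20, 0, 0], 0],
    [[0, 0, 0], [15, 0, 0], 0],
    [[0, 0, 0], [10, 0, 0], 0],
    [[0, 0, 0], [7, 0, 0], 0],
    [[0, 0, 0], [4, 0, 0], 0],
    [[0, 0, 0], [0, 0, 0], 0],
    [[0, 0, 0], [0, 0, 0], 0]
  ]
}}

```text
clock: 13.48
eef_pos: [483.4, -206.2, 77.0]
tool_rot: [0.986, 1.57, -0.352]
force: [-0.6, 0.1, 0.2]
width: 42.9
```

{"name": "jog_arm", "arguments": {
  "series": [
    [[0, 0, 0], [0, 0, 0], 0.6],
    [[0, 0, 0], [0, 0, 0], 0.8],
    [[0, 0, 0], [0, 0, 0], 1],
    [[0, 0, 0], [0, 0, 0], 1],
    [[0, 0, 0], [0, 0, 0], 1]
  ]
}}

```text
clock: 14.1
eef_pos: [483.7, -206.1, 77.0]
tool_rot: [1.18, 1.57, -0.158]
force: [-0.6, 1.0, 6.3]
width: 7.6
```

```bash
python3 - <<'E'
from h import *
s,p,M=show()
E
```

```text
clk 14.1 tcp [ 483.7 -206.1   77. ] F [-0.6  1.   6.3] w 7.6 yawY 13.32 M [[0.001, 0.973, 0.23], [-0.0, 0.23, -0.973], [-1.0, 0.001, 0.0]]
```

{"name": "jog_arm", "arguments": {
  "series": [
    [[0, 0, 0], [0, -2, 0], 1],
    [[0, 0, 0], [0, -4, 0], 1],
    [[0, 0, 0], [0, -6, 0], 1],
    [[0, 0, 0], [0, -6, 0], 1],
    [[0, 0, 0], [0, -6, 0], 1],
    [[0, 0, 0], [0, -6, 0], 1],
    [[0, 0, 0], [0, -4, 0], 1],
    [[0, 0, 0], [0, -2, 0], 1]
  ]
}}

```text
clock: 15.1
eef_pos: [449.2, -214.4, 76.9]
tool_rot: [1.157, 1.568, -0.181]
force: [5.3, 2.7, 5.3]
width: 8.1
```

{"name": "jog_arm", "arguments": {
  "series": [
    [[0, 0, 0], [0, -4, 0], 1],
    [[0, 0, 0], [0, -6, 0], 1],
    [[0, 0, 0], [0, -6, 0], 1],
    [[0, 0, 0], [0, -6, 0], 1],
    [[0, 0, 0], [0, -4, 0], 1],
    [[0, 0, 0], [0, -2, 0], 1],
    [[0, 0, 0], [0, 0, 0], 1],
    [[0, 0, 0], [0, 0, 0], 1]
  ]
}}

```text
clock: 16.1
eef_pos: [422.8, -220.8, 76.9]
tool_rot: [1.143, 1.567, -0.195]
force: [6.5, 2.5, 4.3]
width: 7.9
```

```bash
python3 - <<'E'
from h import *
import pickle
D={n:get_image(n) for n in("top","wrist","scene")};s,p,M=show()
pickle.dump((D,p,M),open("b.pkl","wb"))
print("pulled",((p-[483.7,-206.1,77])@M).round(1))
for n in("scene","wrist","top"):
  d=D[n]
  P=np.array([dep(d,u,v,n=="wrist") for v in range(400) for u in range(640) if d["range_z"][v,u]>0])
  k=(abs(P[:,0]-562)<30)&(abs(P[:,1]+188)<22)&(P[:,2]>50)&(P[:,2]<62);P=P[k]
  if len(P): print(n,len(P),"zmed",np.median(P[:,2]).round(1),"mean",P.mean(0).round(1),"min",P.min(0).round(1),"max",P.max(0).round(1))
E
```

```text
clk 16.25 tcp [ 422.8 -220.8   76.9] F [5.8 2.4 3.9] w 8.0 yawY 13.35 M [[0.004, 0.973, 0.231], [-0.001, 0.231, -0.973], [-1.0, 0.003, 0.002]]
pulled [ -0.1 -62.6   0.2]
scene 54 zmed 56.4 mean [ 561.5 -188.    55.8] min [ 551.6 -196.    50.5] max [ 568.7 -180.3   59.6]
wrist 536 zmed 55.9 mean [ 557.2 -187.8   55.2] min [ 549.8 -197.3   50. ] max [ 568.2 -179.4   57.9]
top 50 zmed 55.1 mean [ 557.4 -186.5   55.2] min [ 549.3 -194.5   50.1] max [ 565.9 -178.5   60.4]
```

Force is 6.3 N at about 62 mm, which matches the spring. The plunger's head travelled 61.6 mm and still stands at z=56. About 7 mm remain.

{"name": "jog_arm", "arguments": {
  "series": [
    [[0, 0, 0], [0, -2, 0], 1],
    [[0, 0, 0], [0, -3, 0], 1],
    [[0, 0, 0], [0, -1.5, 0], 1],
    [[0, 0, 0], [0, 0, 0], 1],
    [[0, 0, 0], [0, 0, 0], 1],
    [[0, 0, 0], [0, 0, 0], 1]
  ]
}}

```text
clock: 17.0
eef_pos: [416.7, -222.3, 76.9]
tool_rot: [1.134, 1.567, -0.204]
force: [5.2, 2.5, 3.4]
width: 7.6
```

```bash
python3 - <<'E'
from h import *
import pickle
D={n:get_image(n) for n in("top","wrist","scene")};s,p,M=show()
pickle.dump((D,p,M),open("c.pkl","wb"))
print("pulled",((p-[483.7,-206.1,77])@M).round(1))
def pr(d,P,fish=False):
    T=np.array(d["cam_to_world"]);f=200/np.tan(np.radians(d["fovy"])/2)
    c=T[:3,:3].T@(np.array(P)-T[:3,3]); v=np.array([c[0],-c[1]]);r=np.linalg.norm(v);t=np.arctan2(r,-c[2]);return np.array([d["cx"],d["cy"]])+v/r*f*(t if fish else np.tan(t))
P=[563,-236,31]
tiles=[]
for n,k in(("wrist",7),("top",7),("scene",7)):
    u=pr(D[n],P,n=="wrist").round().astype(int);print(n,u)
    h=(28 if n!="wrist" else 56)
    x0=max(0,min(640-2*h,u[0]-h));y0=max(0,min(400-2*h,u[1]-h))
    tiles.append(cv2.resize(D[n]["img"][y0:y0+2*h,x0:x0+2*h,::-1],(390,390) if n!="wrist" else (400,400),interpolation=cv2.INTER_CUBIC));print(x0,y0)
o=np.zeros((600,800,3),np.uint8)
o[:400,:400]=tiles[0];o[:390,405:795]=tiles[1]
t=cv2.resize(tiles[2],(200,200));o[400:600,:200]=t
w=cv2.resize(D["wrist"]["img"][:,:,::-1],(320,200));o[400:600,210:530]=w
cv2.imwrite("pics/c.png",o)
E
```

```text
clk 17.15 tcp [ 416.7 -222.2   76.9] F [6.7 2.9 3.6] w 7.8 yawY 13.37 M [[0.004, 0.973, 0.231], [-0.001, 0.231, -0.973], [-1.0, 0.004, 0.002]]
pulled [ -0.2 -68.9   0.2]
wrist [500 293]
444 237
top [400 165]
372 137
scene [246 234]
218 206
```

View pics/c.png

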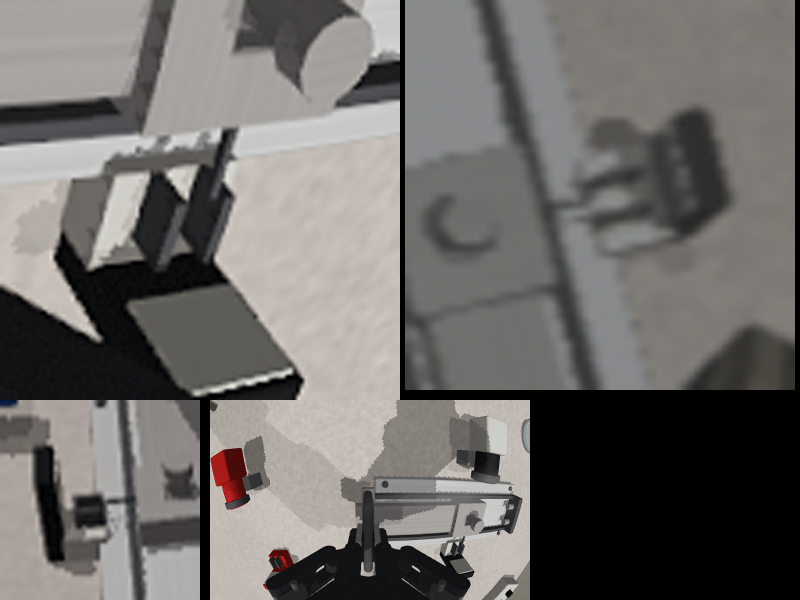

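The last picture (the twelfth) shows the plunger still standing in the nest. The fin ends at about (216,195) in the wrist tile, between the ridge-top strips that begin at (187,202) and (235,192). In the top tile it likewise points into the gap. I'll put numbers on that from the known heights and from the slide's displacement.

```bash
python3 - <<'E'
from h import *
import pickle
D,p,M=pickle.load(open("c.pkl","rb"));D0,p0,M0=pickle.load(open("a.pkl","rb"))
e=np.radians(13.35);A=np.array([[np.cos(e),-np.sin(e)],[np.sin(e),np.cos(e)]])
f=lambda w:((w[:2]-np.array([620.6,-173.9]))@A).round(1)
d=D["wrist"];q=lambda x,y:(444+(x+.5)/3.571-.5,237+(y+.5)/3.571-.5)
for n,x,y,z in(("fin tip",216,195,30),("fin root",236,130,30),("rL a",185,203,31),("rL b",165,265,31),("rR a",233,193,31),("rR b",208,262,31)):print(n,f(atz(d,*q(x,y),z,True)))
d=D["top"];q=lambda x,y:(372+(x-405+.5)/6.964-.5,137+(y+.5)/6.964-.5)
for n,x,y,z in(("fin tip",575,206,30),("r1 a",590,189,31),("r1 b",640,174,31),("r2 a",597,217,31),("r2 b",645,207,31)):print("top",n,f(atz(d,*q(x,y),z)))
def blob(d,fish,c):
  P=np.array([dep(d,u,v,fish) for v in range(400) for u in range(640) if d["range_z"][v,u]>0])
  P=P[(np.hypot(P[:,0]-c[0],P[:,1]-c[1])<16)&(P[:,2]>54)&(P[:,2]<62)];return np.r_[P.mean(0).round(1),len(P)]
c1=np.array([620.6,-173.9])-69*A[:,0]
for n,fi in(("scene",0),("wrist",1)):
  a,b=blob(D0[n],fi,[620.6,-173.9]),blob(D[n],fi,c1);print(n,a,b,"moved",((b-a)[:2]@A).round(1))
E
```

```text
fin tip [-66.2 -46.6]
fin root [-66.4 -30.3]
rL a [-75.1 -46.8]
rL b [-74.8 -63.4]
rR a [-62.4 -45.9]
rR b [-62.6 -64.6]
top fin tip [-71.4 -38.2]
top r1 a [-67.1 -44.4]
top r1 b [-66.3 -62. ]
top r2 a [-76.9 -44.2]
top r2 b [-77.6 -60.7]
scene [ 620.9 -173.9   56.6   50. ] [ 554.1 -189.6   56.7   44. ] moved [-68.6   0.1]
wrist [ 620.4 -173.4   56.   447. ] [ 552.2 -189.7   56.1  413. ] moved [-70.1  -0.1]
```

The estimates disagree by up to 2 mm, so I'll take a rectified intensity profile across the fin and the ridges.

```bash
python3 - <<'E'
from h import *
import pickle
D,p,M=pickle.load(open("c.pkl","rb"))
e=np.radians(13.35);A=np.array([[np.cos(e),-np.sin(e)],[np.sin(e),np.cos(e)]])
X=np.arange(-82,-55,1.)
print("x      "," ".join(f"{int(x):4d}" for x in X))
def prof(d,fish,Y,z):
  T=np.array(d["cam_to_world"]);f=200/np.tan(np.radians(d["fovy"])/2);o=[]
  for x in X:
    w=np.r_[np.array([620.6,-173.9])+A@[x,Y],z];c=T[:3,:3].T@(w-T[:3,3]);v=np.array([c[0],-c[1]]);r=np.linalg.norm(v);t=np.arctan2(r,-c[2])
    u=np.array([d["cx"],d["cy"]])+v/r*f*(t if fish else np.tan(t));o.append(cv2.getRectSubPix(d["img"],(1,1),tuple(map(float,u))).mean())
  return o
for n in("wrist","top"):
  for Y,z in((-35,30),(-39,30),(-42,30),(-50,31),(-55,31),(-60,31)):
    print(n[0],Y,z," ".join(f"{int(v):4d}" for v in prof(D[n],n=="wrist",Y,z)))
d=pickle.load(open("w6.pkl","rb"))
print("home w6");
for Y,z in((-50,31),(-55,31),(-60,31)):print("h",Y,z," ".join(f"{int(v):4d}" for v in prof(d,True,Y,z)))
X=np.arange(-13,14,1.);print("x      "," ".join(f"{int(x):4d}" for x in X))
for Y,z in((-35,30),(-39,30),(-42,30)):print("h",Y,z," ".join(f"{int(v):4d}" for v in prof(d,True,Y,z)))
E
```

```text
x        -82  -81  -80  -79  -78  -77  -76  -75  -74  -73  -72  -71  -70  -69  -68  -67  -66  -65  -64  -63  -62  -61  -60  -59  -58  -57  -56
w -35 30   88   88   89   89   89   90   93   93   89   89   90   84   52   28   54   88  138  192  201  198  198  199  198  198  198  199  199
w -39 30  129  209  206  202  201  194  187  182  121   45   30   43   53   32   49   82  156  203  201  196  193  195  197  196  192  188  186
w -42 30   33   28   52  170  206  199  191  191  106   41   33   36   31   29   53   80  115  213  206  198  186  187  189  191  192  192  190
w -50 31   37   35   36   34   38   65   85   79   55   36   35   37   37   37   34   30   29   32   68   80   84  166  193  193  190  188  187
w -55 31   36   38   35   34   42   66   82   84   80   39   27   31   35   37   37   35   33   35   65   82   75  159  191  190  190  191  193
w -60 31   85   42   28   28   38   71   84   83   96  102  100   99   95   61   29   28   34   37   67   82   91  154  189  188  189  191  192
t -35 30  136  136  135  133  130  127  122  121  123  125  113   96   84   98  112  121  128
[... 1085 characters left out ...]
  195  196  194  123   71   76   40   27   33   91  135  126  110  111  111  107   87   74   72   45   24   66  109  135  140
x        -13  -12  -11  -10   -9   -8   -7   -6   -5   -4   -3   -2   -1    0    1    2    3    4    5    6    7    8    9   10   11   12   13
h -35 30  180  180  179  179  180  180  179  179  179  179  178  183  142   52  136  193  199  197  188  180  181  182  178  177  179  181  181
h -39 30  178  179  179  179  179  179  178  194  198  197  199  201  158   74  140  193  199  198  198  198  198  198  198  197  198  198  198
h -42 30  177  177  177  176  184  193  192  192  192  192  192  195  152   74  135  187  193  191  191  191  191  191  191  191  191  191  191
```

The ridges' midpoint is at −69.1 mm in both wrist views. The fin estimates run from 0.9 mm too far to about 2 mm short, all well inside the ±4 mm clear gap. I'll pull 0.9 mm more to sit in the middle of that spread and then check.

{"name": "jog_arm", "arguments": {
  "series": [
    [[0, 0, 0], [0, -0.9, 0], 1],
    [[0, 0, 0], [0, 0, 0], 1],
    [[0, 0, 0], [0, 0, 0], 1],
    [[0, 0, 0], [0, 0, 0], 1],
    [[0, 0, 0], [0, 0, 0], 1]
  ]
}}

```text
clock: 17.77
eef_pos: [416.0, -222.4, 76.9]
tool_rot: [1.136, 1.567, -0.201]
force: [6.1, 2.5, 4.0]
width: 8.1
```

```bash
python3 - <<'E'
from h import *
s,p,M=show();print("pulled",((p-[483.7,-206.1,77])@M).round(1),"qd",np.abs(s["qd"]).max())
d=get_image("wrist");e=np.radians(13.35);c=np.array([620.6,-173.9])-69.5*np.array([np.cos(e),np.sin(e)])
P=np.array([dep(d,u,v,True) for v in range(400) for u in range(640) if d["range_z"][v,u]>0])
P=P[(np.hypot(P[:,0]-c[0],P[:,1]-c[1])<16)&(P[:,2]>54)&(P[:,2]<62)];print("plunger top",P.mean(0).round(1),len(P))
finish_job()
E
```

```text
clk 17.775 tcp [ 416.  -222.4   76.9] F [6.1 2.5 4. ] w 8.1 yawY 13.38 M [[0.004, 0.973, 0.231], [-0.001, 0.231, -0.973], [-1.0, 0.004, 0.002]]
pulled [ -0.2 -69.7   0.2] qd 0.0012191297879146285
plunger top [ 551.4 -189.8   56.1] 418
the job is handed in; nothing more can be done
```

I moved the plunger from the tray to the slide's nest and let go of it. I then pulled the slide out 69.7 mm by its bar and handed the job in still holding it, at about 17.8 s on the clock.

**Last checks**
- **Plunger:** its top measures 56.1 mm, which is right for a seated plunger, both before and after the pull.
- **Slide:** the force on the tool along the pull is about 6.5 N, which fits the spring at this distance. The arm was at rest.
- **Pointer:** it stands in the gap between the ridges. The pull measured beforehand was 69.3 mm.
- **Disagreement:** before a final 0.9 mm correction, the different measurements put the pointer anywhere from 0.9 mm too far to about 2 mm short of the mark. That is inside the ±4 mm of clear gap. I had used all 12 pictures by then, so I did not view the final position.
- **Grip width:** it read low both times, about 14 mm on the 18 mm head and 8 mm on the 10 mm bar. Both grips held.
- **Other parts:** no move came near the pins, dish or screwdriver, but I did not check them separately at the end.

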